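# Overhang a socket plate to a stop blade and hold it

### The arm

A 6-joint arm with a two-finger parallel gripper is mounted at the origin on the work surface. World frame = base frame: x ahead of the robot, y to its left, z up, the work surface at z = 0. Lengths are in m, angles in rad, forces in N, time in s.
With the tool pointing down it reaches from about 0.35 to 0.775 m from the base axis. Payload 5.5 kg.
Tool frame: the origin (TCP) lies at the very end of the fingers, on their centre line; the grasp point (between the pads) lies env.hold_point_z behind it (env.hold_point_z is the distance from the TCP to the grasp point, in m); z points along the fingers, y is the line along which they close (so a half turn about z gives the same grasp; the last joint's range is limited). The gripper opens to 85 mm and grips with 20 to 120 N. Pads are 22 mm wide; open, the fingers measure 114 mm over their backs; the gripper's body (76 mm by 85 mm) begins 54 mm behind the grasp point. The pads swing forward as they close: fully open they stand 13 mm farther back than shut.
Start: joints at [1.046, 0.313, 0.046, 1.304, 0, 1.431], TCP at [0.216, 0.533, 0.231] pointing down, gripper open.
Joint ranges: [-2.76, 2.76], [-0.86, 1.69], [-1.03, 1.26], [-2.2, 2.34], [-1.47, 1.5], [-3.14, 3.14]. Speed limits (rad/s): [2.57, 2.57, 3.14, 3.14, 3.14, 3.14].

### API

Orientations are given as a unit quaternion [w, x, y, z].
In Python, from workcell import env gives the robot as it stands.
- The arm moves only by the tool carry_out, never from a script. Its argument "steps" is a list of rows, each a list of 3 entries, a list of its own where there are three numbers: the turn, a rotation vector about the tool's x, y, z in degrees, then the shift along the tool's x, y, z in cm, then the closure in counts, from 0 (fully open) to 255 (shut). A call has exactly 8 rows; each row is the pose to reach, as a shift and turn from the pose commanded when the call began, along the tool's axes at that moment; what a row does not reach only later rows make up. A row lasts 1/8 s, in which the tool goes at most 62.5 mm and 10.7 degrees, less where a joint would pass 70% of its speed; a pose out of reach is approached as far as the arm can. A call with a gripper value outside its range is refused whole. The fingers move at their own pace and stop on an object; "force" is the grip in N (left out, the last holds). Time passes only in rows, so rows that repeat a pose let the fingers close, or fill a call up. It gives the time, the measured TCP pose, the force, the opening and the grip force at its end, in the units of the state.
- env.get_state(): the state, without advancing time (a new reading comes with each control period).
- env.read_camera(name): name is "scene" or "top"; returns (picture, depth): 480x640x3 uint8, red, green, blue; 480x640 float32, m along the optical axis (not along the pixel's ray), 0 where there is no reading.
- env.get_calibration(name): a dict with "fx", "fy", "cx", "cy" (pixels), "D" ([k1, k2, p1, p2, k3] as OpenCV has them; the pictures are not rectified), "origin" and "orientation" of the camera in the world. Camera axes: x right, y up, looking along -z (the intrinsics and any distortion apply to the point x, -y, -z); pixel columns grow to the right and rows downward; lengths in m; the calibration is good to about 2 mm. A picture is of the moment at which its call begins. get_calibration takes no time and is no camera call.
- env.hand_in(): hands the job in; it is judged then, once.
The state is a dict: "clock": time; "joint_pos": joint angles; "qvel": joint speeds; "tau": joint torques, N m; "tcp_pos": TCP position; "orientation": TCP orientation; "wrist_force": force on the tool from outside, world axes, zero at the start; "ft_torque": the same for the moment, N m; "finger_gap": finger opening in m; "grip_force": force on a finger pad.
Only numpy, scipy, OpenCV 4.12 (cv2) and the standard library are available. Lean on these libraries where they do the work, as an engineer would, in place of code of your own. Each camera call takes 0.05 s, during which the arm holds its last target. There are 200 camera calls.

### The job

Set the orange-handled stop blade fully home in the slot of the blue gauge block and let go of it; only then take the socket plate by its red handle and slide it gently along the plywood riser, out over the blue edge, until its end just meets the blade, square to it. So far out the plate would tip over the edge, so finish while still holding it: keep it level and down on the riser with its end at the blade, and do not let go. Leave the tester, screwdriver and crimper alone.

Things in the scene. Friction and masses are not known exactly. Their poses are not given: they have to be found in the camera images.
- riser: fixed bench riser with a plywood top 130 mm (x) by 260 mm (y), top 90 mm above the table, standing on the table. Origin on the table under the middle of its blue outward edge; the top runs from the origin 260 mm along -y; +y points outward, past the edge, towards the gauge block; z up
- gauge: fixed blue gauge block 70 (x) by 50 (y) by 70 mm high on an aluminium strip beyond the riser's edge, squared to the riser and on its centre line; origin at its underside's centre; its top is 20 mm lower than the riser's top. Its distance from the edge varies
- slot (a point): centre of the mouth of the slot in the top of the blue gauge block (70 mm above the table); the slot is 43 mm long along x, 8 mm wide along y, 45 mm deep; y points outward along the riser, away from its edge; z up
- holder: fixed grey holder block 80 (x) by 60 (y) by 55 mm high; its slot, along x, 43 by 8 mm, 40 mm deep, keeps the stop blade at the start; origin at its underside's centre
- blade: loose steel stop blade, upright: 40 mm wide (x), 5 mm thick (y), 90 mm long, with an orange handle above it, 119 mm in all, 90 g. Origin at the middle of its foot (lower edge), z up along it. It is symmetric, either way round will do. At the start it stands in the grey holder; fully home in the gauge slot its foot is 45 mm below the slot's mouth, with 1.5 mm play all round
- blade_grip (a point): centre of the blade's orange handle, a block 40 mm (x) by 16 mm (y) by 36 mm high; 101 mm above the blade's foot
- plate: loose aluminium socket plate 90 mm (x) by 260 mm (y) by 6 mm thick, about 0.35 kg, lying on the riser; origin at the centre of its underside, y towards its outward end, where four black sockets stand 10 mm high. Its centre of mass lies about 26 mm outward of the origin; it starts up to 0.12 rad askew and 15 mm off the centre line
- plate_handle (a point): centre of the red square handle block on the plate's inner part, 26 by 26 mm and standing 38 mm above the plate's top; 100 mm inward (-y) of the plate's centre and 230 mm from the outward end; the point is 25 mm above the plate's underside
- plate_end (a point): middle of the plate's outward end face, 130 mm outward (+y) of the plate's origin, at half thickness; this end must come to the near face of the blade (2.5 mm before the blade's middle plane)
- tester: black cable tester 60 by 115 by 26 mm, bystander; origin at its underside's centre
- screwdriver: screwdriver with red handle, lying, bystander
- crimper: crimping tool with orange and blue handles, about 190 mm long, 20 mm high, bystander; origin at its underside's middle
Mind the look-alikes: they are no part of the job. There is more than one size of the blade; the job needs the smallest.

How it is judged:
By the outcome, as a careful person would: the job done as asked, in the order asked, and still so for the second after the job is handed in, while the arm keeps its last pose, push and grip.
It also fails if it takes over 53 s, if anything falls off the work surface, if the arm or the gripper's body presses on something with over 40 N, if the wrist force passes 120 N, or if a joint passes its speed limit or range.

## Working session

There is one attempt and no reset: what is moved stays moved. The work goes in short steps, Python scripts to look and compute and a tool call to move; the robot and the scene stay as the last step left them, time stands still between calls to the robot, and variables do not carry over. Pictures are saved under pics/ and viewed, at most 10 in all, crops included, and the job is handed in when it is done.

Besides the shell and the picture viewer there is one more tool, called after "Call:" as name(argument=value, ...) on one line, values as JSON. carry_out: Moves the arm, as the interface text tells. Its arguments: {"type":"object","properties":{"steps":{"type":"array","items":{"type":"array"}},"force":{"type":"number"}},"required":["steps"]}

```bash
ls; mkdir -p pics
cat > h.py <<'E'
import numpy as np, cv2
from scipy.spatial.transform import Rotation as R
from workcell import env
def q2R(q): return R.from_quat([q[1],q[2],q[3],q[0]])
def cal(n):
    c=env.get_calibration(n); K=np.array([[c['fx'],0,c['cx']],[0,c['fy'],c['cy']],[0,0,1.]])
    return K,np.array(c['D'],float),np.array(c['origin']),q2R(c['orientation'])
def rays(n,px):
    K,D,o,r=cal(n); u=cv2.undistortPoints(np.array(px,float).reshape(-1,1,2),K,D).reshape(-1,2)
    return o,r.apply(np.c_[u[:,0],-u[:,1],-np.ones(len(u))])
def onplane(n,px,z):
    o,d=rays(n,px); return o+d*((z-o[2])/d[:,2])[:,None]
def proj(n,P):
    K,D,o,r=cal(n); p=r.inv().apply(np.atleast_2d(P)-o)*[1,-1,-1]
    return cv2.projectPoints(p,np.zeros(3),np.zeros(3),K,D)[0].reshape(-1,2)
def cloud(n,depth,mask):
    v,u=np.nonzero(mask&(depth>0)); o,d=rays(n,np.c_[u,v]); return o+d*depth[v,u][:,None],np.c_[u,v]
E
python3 - <<'E'
from h import *
for n in('scene','top'):
    p,d=env.read_camera(n); np.savez(f'pics/{n}0.npz',p=p,d=d); cv2.imwrite(f'pics/{n}0.png',p[...,::-1]); print(n,cal(n)[2],cal(n)[3].as_matrix().round(3).tolist(),cal(n)[0][0])
print(env.hold_point_z,env.get_state())
E
```

```text
pics
scene [1.27420886 0.51779157 0.94159726] [[-0.654, -0.515, 0.555], [0.757, -0.452, 0.472], [0.008, 0.729, 0.685]] [468.29371286   0.         322.0724029 ]
top [ 0.49990502 -0.07814619  1.16303831] [[0.013, 0.997, -0.07], [-1.0, 0.014, 0.006], [0.007, 0.07, 0.998]] [493.93052477   0.         309.97591517]
0.0187 {'clock': 0.1, 'joint_pos': array([ 1.04641895e+00,  3.13899787e-01,  4.50901714e-02,  1.30362527e+00,
       -1.73020416e-05,  1.43120084e+00]), 'qvel': array([-0.00076967, -0.00205476,  0.00246375, -0.0001395 , -0.0002387 ,
       -0.00053744]), 'tau': array([ 2.90639786e-03, -4.81726170e+01,  2.99243259e+01,  1.27918032e-02,
       -1.19073161e-04, -2.09666149e-05]), 'tcp_pos': array([0.21560507, 0.53254255, 0.23051159]), 'orientation': array([-2.58842084e-04,  1.91206198e-01,  9.81549550e-01, -7.77363221e-04]), 'wrist_force': array([ 0.07578927, -1.49382957, -0.56681645]), 'ft_torque': array([ 0.00739614,  0.08094074, -0.02178511]), 'grip_force': 0.0, 'finger_gap': 0.0849390212039629}
```

View pics/scene0.png

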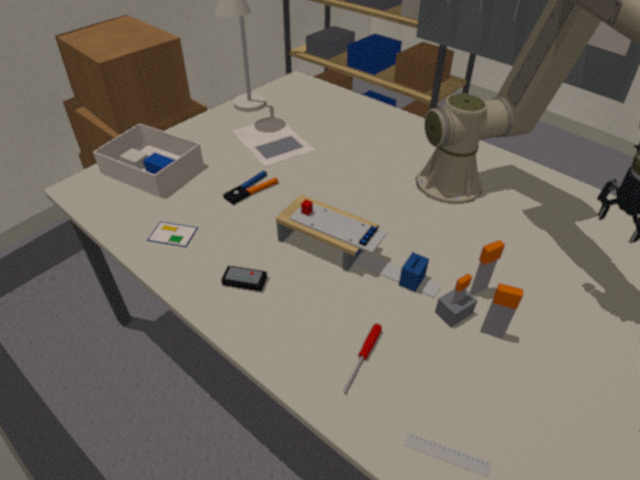

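View pics/top0.png

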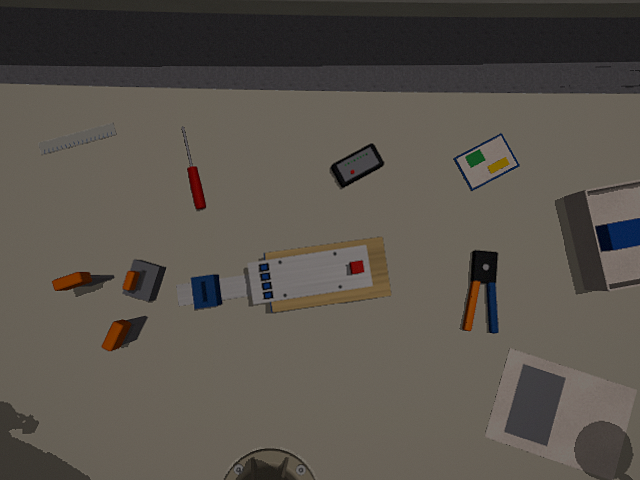

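Three candidates for the orange-handled blade: in the grey holder (scene 463,283 / top 131,281), and free-standing at (491,252)/(116,335) and (508,296)/(70,281). The one in the holder looks smallest and matches "stands in the grey holder". I'll confirm it with a crop and measure.

Run:
```python
from h import *
S=np.load('pics/scene0.npz');T=np.load('pics/top0.npz')
a=cv2.resize(S['p'][225:345,370:530],None,fx=4,fy=4,interpolation=cv2.INTER_CUBIC)
b=cv2.resize(T['p'][230:360,40:400],(800,289),interpolation=cv2.INTER_CUBIC)
im=np.zeros((600,800,3),np.uint8); im[:300,:400]=cv2.resize(a,(400,300)); im[311:,:]=b
im[:300,400:]=cv2.resize(S['p'][180:285,260:400],(400,300),interpolation=cv2.INTER_CUBIC)
cv2.imwrite('pics/crop1.png',im[...,::-1])
def comps(n,I,m,amin=25):
    k,l,s,c=cv2.connectedComponentsWithStats(m.astype(np.uint8))
    for i in range(1,k):
        if s[i,4]<amin: continue
        P,_=cloud(n,I['d'],l==i)
        if len(P)<10: continue
        print(n,c[i].round(1),s[i,4],'z pct',np.percentile(P[:,2],[2,50,98]).round(3),'xy',np.median(P[:,:2],0).round(3), cv2.minAreaRect(np.float32(P[P[:,2]>np.percentile(P[:,2],98)-.012][:,:2])))
for n,I in(('scene',S),('top',T)):
    hsv=cv2.cvtColor(I['p'],cv2.COLOR_RGB2HSV); h,s,v=[hsv[...,i].astype(int) for i in range(3)]
    print('orange');comps(n,I,(h>5)&(h<18)&(s>200)&(v>100))
    print('blue');comps(n,I,(h>100)&(h<125)&(s>150))
    print('red');comps(n,I,((h<4)|(h>176))&(s>190)&(v>80))
```

```text
orange
scene [262.  185.8] 145 z pct [0.004 0.015 0.021] xy [ 0.45 -0.45] ((0.44729819893836975, -0.45395830273628235), (0.01991797238588333, 0.108249731361866), 79.80231475830078)
scene [491.4 251.8] 322 z pct [0.128 0.16  0.172] xy [0.392 0.31 ] ((0.3841240704059601, 0.3077487647533417), (0.02101532556116581, 0.05422307550907135), 67.78822326660156)
scene [462.9 282.3] 135 z pct [0.105 0.128 0.136] xy [0.498 0.296] ((0.49335581064224243, 0.29417550563812256), (0.012841198593378067, 0.03522460535168648), 73.60285949707031)
scene [507.5 295.7] 469 z pct [0.127 0.157 0.173] xy [0.496 0.401] ((0.49136725068092346, 0.39948996901512146), (0.021593889221549034, 0.05309373140335083), 17.836545944213867)
blue
scene [372.7  53.3] 1473 z pct [-0.194 -0.104 -0.066] xy [-1.003 -1.051] ((-1.0834037065505981, -1.089154601097107), (0.20907646417617798, 0.2876684069633484), 89.39070129394531)
scene [380.6  97.4] 144 z pct [-0.48  -0.465 -0.452] xy [-1.191 -1.082] ((-1.1872141361236572, -1.0832494497299194), (0.0666918233036995, 0.21792402863502502), 1.0551890134811401)
scene [155.9 162.4] 319 z pct
[... 2786 characters left out ...]
[266.1 285.5] 41 z pct [0.103 0.106 0.109] xy [0.479 0.008] ((0.47983700037002563, 0.0069281309843063354), (0.01065035630017519, 0.014909496530890465), 0.8694889545440674)
top [267.7 294.5] 43 z pct [0.102 0.106 0.109] xy [0.461 0.003] ((0.46086132526397705, 0.004419510252773762), (0.01075596921145916, 0.015277071855962276), 1.3400218486785889)
red
top [195.9 187.2] 295 z pct [0.018 0.024 0.03 ] xy [0.704 0.182] ((0.7048943042755127, 0.18144991993904114), (0.09605056047439575, 0.01739419437944889), 13.237321853637695)
top [356.8 266.8] 126 z pct [0.129 0.133 0.136] xy [ 0.521 -0.183] ((0.5215754508972168, -0.18270622193813324), (0.023252470418810844, 0.022951923310756683), 10.49462604522705)
```

View pics/crop1.png

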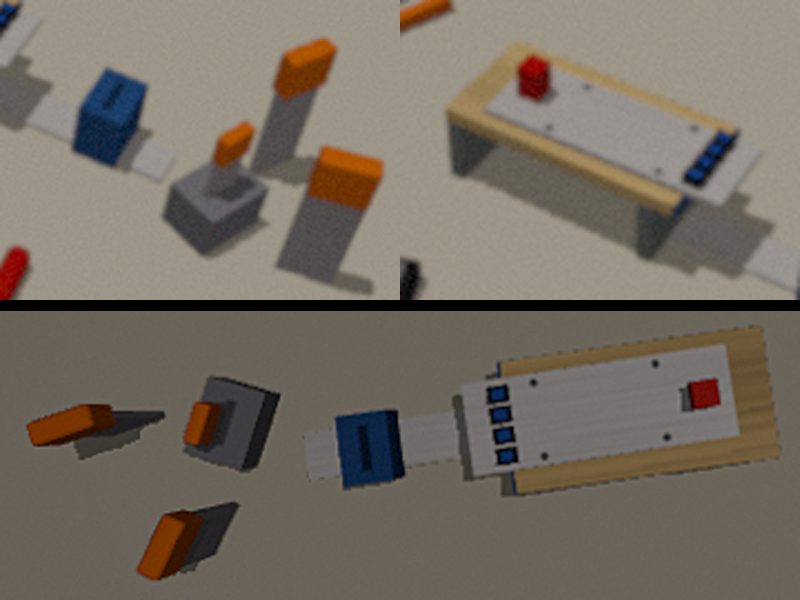

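The crop (top left of the picture) confirms that the blade in the grey holder, with its handle at crop 233,143, is clearly the smallest of the three. Its handle top at z≈0.134 equals 0.015+0.119. The gauge slot shows at about top px (204,291). Next I measure finely.

```bash
cat > m.py <<'E'
from h import *
F=4
def up(I,box):
    x0,y0,x1,y1=box; c=cv2.resize(I['p'][y0:y1,x0:x1],None,fx=F,fy=F,interpolation=cv2.INTER_CUBIC)
    hsv=cv2.cvtColor(c,cv2.COLOR_RGB2HSV).astype(int); return c,hsv[...,0],hsv[...,1],hsv[...,2]
def big(m):
    cs,_=cv2.findContours(m.astype(np.uint8),cv2.RETR_EXTERNAL,cv2.CHAIN_APPROX_NONE); return max(cs,key=cv2.contourArea).reshape(-1,2)
def topx(box,c): return (c+.5)/F-.5+np.array(box[:2])
def rect(n,box,m,z):
    P=onplane(n,topx(box,big(m)),z)[:,:2].astype(np.float32); r=cv2.minAreaRect(P)
    b=cv2.boxPoints(r); return r,b
def show(t,r): 
    (c,wh,a)=r
    if wh[0]<wh[1]: wh=wh[::-1];a+=90
    print(t,'c',np.round(c,4),'LxW',np.round(wh,4),'long dir deg',round(a%180,2))
E
python3 - <<'E'
from m import *
I={n:np.load(f'pics/{n}0.npz') for n in('scene','top')}
B={'top':dict(blade=(112,262,146,300),gauge=(180,265,230,315),riser=(240,225,400,320),holder=(118,255,170,305)),
   'scene':dict(blade=(450,268,476,296),gauge=(392,245,436,296),riser=(265,190,395,275),holder=(430,280,480,328))}
for n in B:
    b=B[n]['blade'];c,h,s,v=up(I[n],b); m=(h<18)&(s>150)&(v>60); 
    r,_=rect(n,b,m,.134); show(n+' blade all',r); vv=v[m]; t,_=cv2.threshold(vv.astype(np.uint8),0,255,cv2.THRESH_OTSU); print('otsu',t,np.percentile(vv,[5,25,50,75,95]))
    r,_=rect(n,b,m&(v>t),.134); show(n+' bright',r); r,_=rect(n,b,m&(v<=t),.134); show(n+' dark',r)
    P=onplane(n,topx(b,big(m)),.134)[:,:2]; print('hull',cv2.approxPolyDP(cv2.convexHull(P.astype(np.float32)),.0015,True).reshape(-1,2).round(4).tolist())
    b=B[n]['gauge'];c,h,s,v=up(I[n],b); m=(h>95)&(h<128)&(s>120)
    P=onplane(n,topx(b,big(m)),.07)[:,:2]; print(n,'gauge hull',cv2.approxPolyDP(cv2.convexHull(P.astype(np.float32)),.002,True).reshape(-1,2).round(4).tolist())
    g=cv2.erode(cv2.morphologyEx(m.astype(np.uint8),cv2.MORPH_CLOSE,np.ones((15,15))),np.ones((25,25)))>0
    print('gauge v',np.percentile(v[g],[1,5,10,25,50,75,95]))
    for th in(35,45,55):
        d=g&(v<th)
        if d.sum()>30:
            r,_=rect(n,b,d,.07);show(f'slot v<{th}',r)
    b=B[n]['riser'];c,h,s,v=up(I[n],b); m=(h>10)&(h<28)&(s>75)&(v>60)
    P=onplane(n,topx(b,big(m)),.09)[:,:2]; r=cv2.minAreaRect(P.astype(np.float32)); show(n+' riser',r); print(cv2.approxPolyDP(cv2.convexHull(P.astype(np.float32)),.004,True).reshape(-1,2).round(4).tolist())
E
```

```text
top blade all c [0.4885 0.2888] LxW [0.0406 0.0164] long dir deg 164.72
otsu 102.0 [ 72. 109. 123. 126. 130.]
top bright c [0.4883 0.2898] LxW [0.0379 0.0141] long dir deg 164.45
top dark c [0.4881 0.287 ] LxW [0.0405 0.0138] long dir deg 162.24
hull [[0.5072000026702881, 0.28040000796318054], [0.506600022315979, 0.29159998893737793], [0.47620001435279846, 0.3005000054836273], [0.47110000252723694, 0.29980000853538513], [0.46810001134872437, 0.29100000858306885], [0.4702000021934509, 0.2854999899864197], [0.5020999908447266, 0.2766000032424927]]
top gauge hull [[0.5012000203132629, 0.11649999767541885], [0.5015000104904175, 0.13459999859333038], [0.49380001425743103, 0.17589999735355377], [0.4268999993801117, 0.16509999334812164], [0.43389999866485596, 0.12219999730587006], [0.43950000405311584, 0.10819999873638153]]
gauge v [25. 28. 30. 51. 66. 68. 70.]
slot v<35 c [0.4654 0.1468] LxW [0.0418 0.0076] long dir deg 8.43
slot v<45 c [0.4652 0.147 ] LxW [0.0437 0.0092] long dir deg 7.87
slot v<55 c [0.4647 0.1469] LxW [0.0464 0.0111] long dir deg 8.53
top riser c [ 0.5063 -0.1237] LxW [
[... 863 characters left out ...]
]]
scene gauge hull [[0.43959999084472656, 0.125900000333786], [0.49799999594688416, 0.13349999487400055], [0.5511000156402588, 0.15839999914169312], [0.5565999746322632, 0.16359999775886536], [0.5497000217437744, 0.19920000433921814], [0.546500027179718, 0.20160000026226044], [0.4902999997138977, 0.19200000166893005], [0.4348999857902527, 0.16840000450611115]]
gauge v [ 59.  62.  63.  66.  74. 102. 107.]
scene riser c [ 0.5181 -0.1165] LxW [0.26   0.1459] long dir deg 99.08
[[0.46959999203681946, -0.25450000166893005], [0.5889999866485596, -0.2361000031232834], [0.605400025844574, -0.21879999339580536], [0.5683000087738037, 0.02239999920129776], [0.4293000102043152, -0.0026000000070780516]]
```

```bash
cat >> h.py <<'E'
def go(p,ydir_deg,tilt=None):
    """tool down, tool y axis along heading ydir_deg (mod 180); prints the turn (deg) and shift (cm) from here"""
    s=env.get_state(); Rc=q2R(s['orientation']); best=None
    for k in(0,180):
        a=np.radians(ydir_deg+k); y=np.array([np.cos(a),np.sin(a),0]); z=np.array([0,0,-1.]); Rt=R.from_matrix(np.c_[np.cross(y,z),y,z])
        t=(Rc.inv()*Rt).as_rotvec(degrees=True)
        if best is None or np.linalg.norm(t)<np.linalg.norm(best): best=t
    print('turn',best.round(2),'shift cm',(Rc.inv().apply(np.array(p)-s['tcp_pos'])*100).round(2),'| tcp',s['tcp_pos'].round(4),'y',np.degrees(np.arctan2(*Rc.as_matrix()[[1,0],1])).round(2),'t',round(s['clock'],2),'j6',s['joint_pos'][5].round(2))
def st():
    s=env.get_state(); Rc=q2R(s['orientation']); print('t',round(s['clock'],2),'tcp',s['tcp_pos'].round(4),'F',s['wrist_force'].round(2),'Ftool',Rc.inv().apply(s['wrist_force']).round(2),'M',s['ft_torque'].round(2),'gap',round(s['finger_gap'],4),'grip',round(s['grip_force'],1),'rot',(Rc.as_matrix()[:,1]).round(3).tolist(),Rc.as_matrix()[:,2].round(3).tolist())
E
python3 -c "
from h import *
go([.4905,.292,.165],74.4)"
```

```text
turn [-0.09 -0.02 -6.45] shift cm [-34.51 -11.97   6.56] | tcp [0.2156 0.5325 0.2305] y 67.95 t 0.1 j6 1.43
```

Call:
carry_out(steps=[[[0, 0, -6.4], [-34.5, -12.0, 0], 0], [[0, 0, -6.4], [-34.5, -12.0, 0], 0], [[0, 0, -6.4], [-34.5, -12.0, 0], 0], [[0, 0, -6.4], [-34.5, -12.0, 0], 0], [[0, 0, -6.4], [-34.5, -12.0, 0], 0], [[0, 0, -6.4], [-34.5, -12.0, 0], 0], [[0, 0, -6.4], [-34.5, -12.0, 0], 0], [[0, 0, -6.4], [-34.5, -12.0, 5.0], 0]], force=20)

```text
clock: 1.1
tcp_pos: [0.4935, 0.2931, 0.1841]
orientation: [0.003, 0.137, 0.991, 0.002]
wrist_force: [0.2, 0.3, -0.9]
finger_gap: 0.0853
grip_force: 0.0
```

Run:
```python
from h import *
st(); go([.4905,.292,.097],74.4)
ims=[]
for n in('scene','top'):
    p,d=env.read_camera(n); np.savez(f'pics/{n}1.npz',p=p,d=d)
    x0,y0,x1,y1=(410,200,530,350) if n=='scene' else (80,230,200,380)
    c=cv2.resize(p[y0:y1,x0:x1],(400,500),interpolation=cv2.INTER_CUBIC)
    s=env.get_state()
    for P in(s['tcp_pos'],[.4883,.2898,.134],[.4927,.294,.134]):
        u=(proj(n,P)[0]-[x0,y0])*[400/120,500/150]; cv2.circle(c,tuple(u.astype(int)),3,(0,255,0),1)
    ims.append(c)
cv2.imwrite('pics/c2.png',np.hstack(ims)[...,::-1])
```

```text
t 1.1 tcp [0.4935 0.2931 0.1841] F [ 0.2   0.27 -0.88] Ftool [-0.11  0.31  0.89] M [ 0.   -0.01 -0.02] gap 0.0853 grip 0.0 rot [0.271, 0.963, 0.005] [0.007, 0.004, -1.0]
turn [ 0.3   0.34 -0.13] shift cm [ 0.31 -0.24  8.7 ] | tcp [0.4935 0.2931 0.1841] y 74.27 t 1.1 j6 0.67
```

View pics/c2.png

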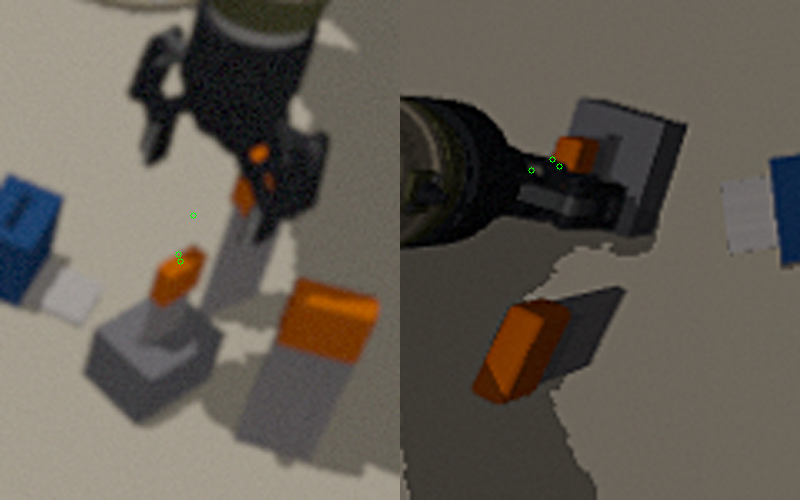

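The gripper stands over the blade with open fingers either side of the handle, scene crop tips ≈(150,160) and (262,240). It was still settling. I descend and close lightly.

Call:
carry_out(steps=[[[0, 0, 0], [0, 0, 2.0], 0], [[0, 0, 0], [0, 0, 4.0], 0], [[0, 0, 0], [0, 0, 6.0], 0], [[0, 0, 0], [0, 0, 7.5], 0], [[0, 0, 0], [0, 0, 8.3], 0], [[0, 0, 0], [0, 0, 8.3], 0], [[0, 0, 0], [0, 0, 8.3], 100], [[0, 0, 0], [0, 0, 8.3], 150]])

```text
clock: 2.2
tcp_pos: [0.4911, 0.2924, 0.099]
orientation: [0.001, 0.136, 0.991, 0.0]
wrist_force: [-0.5, 0.2, 0.3]
finger_gap: 0.0516
grip_force: 0.0
```

Run:
```python
from h import *
st(); go([.4905,.292,.097],74.4)
```

```text
t 2.2 tcp [0.4911 0.2924 0.099 ] F [-0.49  0.17  0.33] Ftool [ 0.52  0.04 -0.33] M [0.04 0.01 0.06] gap 0.0516 grip 0.0 rot [0.27, 0.963, 0.001] [0.001, 0.001, -1.0]
turn [ 0.05  0.06 -0.05] shift cm [ 0.04 -0.06  0.2 ] | tcp [0.4911 0.2924 0.099 ] y 74.35 t 2.2 j6 0.67
```

Call:
carry_out(steps=[[[0, 0, 0], [0, 0, 0], 170], [[0, 0, 0], [0, 0, 0], 180], [[0, 0, 0], [0, 0, 0], 190], [[0, 0, 0], [0, 0, 0], 195], [[0, 0, 0], [0, 0, 0], 195], [[0, 0, 0], [0, 0, 0], 195], [[0, 0, 0], [0, 0, 0], 195], [[0, 0, 0], [0, 0, 0], 195]])

```text
clock: 3.2
tcp_pos: [0.4906, 0.2923, 0.0983]
orientation: [0.0, 0.136, 0.991, 0.0]
wrist_force: [0.7, -0.2, 0.0]
finger_gap: 0.0201
grip_force: 0.0
```

Run:
```python
from h import *
st(); go([.4905,.292,.097],74.4)
```

```text
t 3.2 tcp [0.4906 0.2923 0.0983] F [ 0.74 -0.18  0.03] Ftool [-0.76  0.02 -0.03] M [ 0.03 -0.02 -0.02] gap 0.0201 grip 0.0 rot [0.27, 0.963, 0.0] [0.0, 0.0, -1.0]
turn [ 0.01 -0.   -0.05] shift cm [ 0.   -0.03  0.13] | tcp [0.4906 0.2923 0.0983] y 74.35 t 3.2 j6 0.67
```

Call:
carry_out(steps=[[[0, 0, 0], [0, 0, 0], 205], [[0, 0, 0], [0, 0, 0], 215], [[0, 0, 0], [0, 0, 0], 225], [[0, 0, 0], [0, 0, 0], 235], [[0, 0, 0], [0, 0, 0], 255], [[0, 0, 0], [0, 0, 0], 255], [[0, 0, 0], [0, 0, 0], 255], [[0, 0, 0], [0, 0, 0], 255]], force=20)

```text
clock: 4.2
tcp_pos: [0.4906, 0.2922, 0.0984]
orientation: [0.0, 0.136, 0.991, -0.0]
wrist_force: [0.2, -1.0, 1.5]
finger_gap: 0.0157
grip_force: 21.8
```

Run:
```python
from h import *
st()
```

```text
t 4.2 tcp [0.4906 0.2922 0.0984] F [ 0.23 -0.95  1.54] Ftool [-0.48 -0.85 -1.54] M [-0.35  0.06  0.02] gap 0.0157 grip 21.8 rot [0.27, 0.963, -0.0] [0.0, -0.0, -1.0]
```

Call:
carry_out(steps=[[[0, 0, 0], [0, 0, 0], 255], [[0, 0, 0], [0, 0, 0], 255], [[0, 0, 0], [0, 0, -1.5], 255], [[0, 0, 0], [0, 0, -3.5], 255], [[0, 0, 0], [0, 0, -5.5], 255], [[0, 0, 0], [0, 0, -7.5], 255], [[0, 0, 0], [0, 0, -9.0], 255], [[0, 0, 0], [0, 0, -9.0], 255]], force=50)

```text
clock: 5.2
tcp_pos: [0.4914, 0.2927, 0.1899]
orientation: [0.001, 0.136, 0.991, 0.001]
wrist_force: [1.3, -0.1, -1.4]
finger_gap: 0.0152
grip_force: 50.6
```

Run:
```python
from h import *
st(); go([.467,.149,.188],98.6)
```

```text
t 5.2 tcp [0.4914 0.2927 0.1899] F [ 1.33 -0.05 -1.44] Ftool [-1.29  0.31  1.44] M [-0.04 -0.   -0.02] gap 0.0152 grip 50.6 rot [0.27, 0.963, 0.002] [0.003, 0.001, -1.0]
turn [  0.09   0.15 -24.24] shift cm [ -1.52 -14.5    0.17] | tcp [0.4914 0.2927 0.1899] y 74.36 t 5.2 j6 0.67
```

Call:
carry_out(steps=[[[0, 0, -5], [-0.3, -3.0, 0], 255], [[0, 0, -10], [-0.6, -6.0, 0], 255], [[0, 0, -15], [-1.0, -9.0, 0], 255], [[0, 0, -20], [-1.3, -12.0, 0], 255], [[0, 0, -24.2], [-1.6, -14.4, 0], 255], [[0, 0, -24.2], [-1.6, -14.4, 0.5], 255], [[0, 0, -24.2], [-1.6, -14.4, 1.2], 255], [[0, 0, -24.2], [-1.6, -14.4, 1.5], 255]])

```text
clock: 6.2
tcp_pos: [0.4668, 0.1499, 0.1722]
orientation: [-0.001, -0.075, 0.997, 0.0]
wrist_force: [-0.6, 0.7, -1.0]
finger_gap: 0.0153
grip_force: 50.6
```

Run:
```python
from h import *
st(); go([.467,.149,.1634],98.6)
ims=[]
for n in('scene','top'):
    p,d=env.read_camera(n); np.savez(f'pics/{n}2.npz',p=p,d=d)
    x0,y0,x1,y1=(370,180,466,300) if n=='scene' else (160,240,256,360)
    c=cv2.resize(p[y0:y1,x0:x1],(400,500),interpolation=cv2.INTER_CUBIC); ims.append(c)
cv2.imwrite('pics/c3.png',np.hstack(ims)[...,::-1])
```

```text
t 6.2 tcp [0.4668 0.1499 0.1722] F [-0.62  0.74 -0.96] Ftool [0.5  0.83 0.96] M [-0.04  0.04 -0.02] gap 0.0153 grip 50.6 rot [-0.149, 0.989, 0.0] [-0.001, 0.0, -1.0]
turn [ 0.02 -0.08 -0.02] shift cm [-0.01 -0.1   0.88] | tcp [0.4668 0.1499 0.1722] y 98.58 t 6.2 j6 -0.0
```

View pics/c3.png

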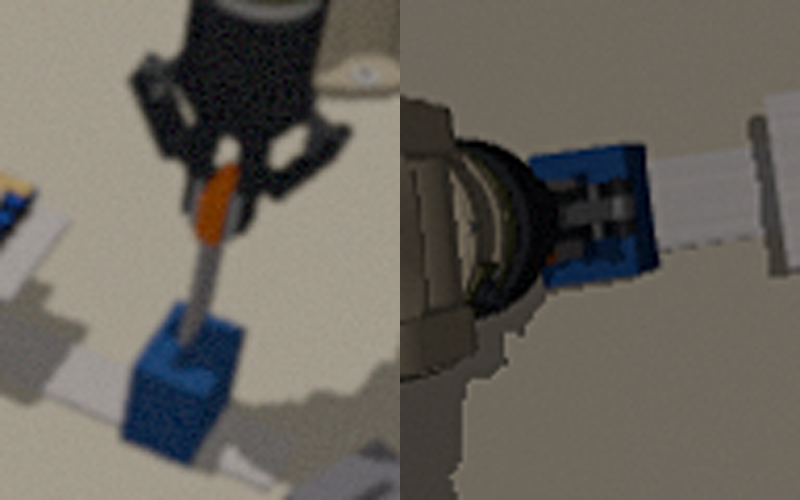

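The blade hangs just above the gauge: its foot is at scene crop (190,360), above the slot region. In the top view the gripper hides the slot. I'll cross-check the slot in the first scene picture.

Run:
```python
from m import *
I=np.load('pics/scene0.npz'); b=(392,245,436,296); c,h,s,v=up(I,b)
th=np.radians(8.6); ax=np.array([np.cos(th),np.sin(th)]); ay=np.array([-ax[1],ax[0]])
yy,xx=np.mgrid[:v.shape[0],:v.shape[1]]; P=onplane('scene',topx(b,np.c_[xx.ravel(),yy.ravel()]),.07)[:,:2]-[.4653,.1469]
X=(P@ax).reshape(v.shape);Y=(P@ay).reshape(v.shape)
m=(v>90)&(h>95)&(h<128); print('top face ext x',np.percentile(X[m],[1,99]),'y',np.percentile(Y[m],[1,99]))
for t in(75,82,90):
    g=(v<t)&(X>-.028)&(X<.032)&(Y>-.015)&(Y<.022); r=rect('scene',b,g,.07)[0]; show(t,r); print(((np.array(r[0])-[.4653,.1469])@np.c_[ax,ay]).round(4))
# blade in the hand, scene view: side face edges
J=np.load('pics/scene2.npz'); 
print(proj('scene',[[.467,.149,.0889]]).round(1))
T=np.load('pics/top0.npz'); b=(180,265,230,315); c,h,s,v=up(T,b)
yy,xx=np.mgrid[:v.shape[0],:v.shape[1]]; P=onplane('top',topx(b,np.c_[xx.ravel(),yy.ravel()]),.07)[:,:2]-[.4653,.1469]
X=(P@ax).reshape(v.shape);Y=(P@ay).reshape(v.shape); m=(v>58)&(h>95)&(h<128);print('top cam face x',np.percentile(X[m],[1,99]),'y',np.percentile(Y[m],[1,99]))
```

```text
top face ext x [-0.03245999  0.07551112] y [-0.02111847  0.02780116]
75 c [0.4679 0.1504] LxW [0.0405 0.0072] long dir deg 10.0
[0.0031 0.0031]
82 c [0.4678 0.1505] LxW [0.0429 0.0088] long dir deg 9.46
[0.003  0.0031]
90 c [0.4674 0.1506] LxW [0.046  0.0112] long dir deg 9.91
[0.0026 0.0033]
[[415.7 257.4]]
top cam face x [-0.03417421  0.03436451] y [-0.02374792  0.02596423]
```

Call:
carry_out(steps=[[[0, 0, 0], [0, 0, 0.8], 255], [[0, 0, 0], [0, 0, 1.4], 255], [[0, 0, 0], [0, 0, 1.4], 255], [[0, 0, 0], [0, 0, 1.7], 255], [[0, 0, 0], [0, 0, 1.9], 255], [[0, 0, 0], [0, 0, 2.1], 255], [[0, 0, 0], [0, 0, 2.2], 255], [[0, 0, 0], [0, 0, 2.2], 255]])

```text
clock: 7.3
tcp_pos: [0.4672, 0.1493, 0.1513]
orientation: [-0.0, -0.075, 0.997, 0.0]
wrist_force: [-0.7, -0.1, -1.4]
finger_gap: 0.0154
grip_force: 50.6
```

Run:
```python
from h import *
st(); go([.467,.149,.1503],98.6)
```

```text
t 7.3 tcp [0.4672 0.1493 0.1513] F [-0.72 -0.08 -1.36] Ftool [0.72 0.03 1.36] M [-0.05  0.02  0.  ] gap 0.0154 grip 50.6 rot [-0.149, 0.989, 0.0] [-0.0, 0.0, -1.0]
turn [ 0.   -0.   -0.05] shift cm [ 0.02 -0.02  0.1 ] | tcp [0.4672 0.1493 0.1513] y 98.55 t 7.3 j6 -0.0
```

Call:
carry_out(steps=[[[0, 0, 0], [0, 0, 0.2], 255], [[0, 0, 0], [0, 0, 0.4], 255], [[0, 0, 0], [0, 0, 0.6], 255], [[0, 0, 0], [0, 0, 0.8], 255], [[0, 0, 0], [0, 0, 0.9], 255], [[0, 0, 0], [0, 0, 1.0], 255], [[0, 0, 0], [0, 0, 1.0], 255], [[0, 0, 0], [0, 0, 1.0], 255]])

```text
clock: 8.3
tcp_pos: [0.4672, 0.1493, 0.1414]
orientation: [0.0, -0.075, 0.997, 0.0]
wrist_force: [-0.2, -0.7, -0.2]
finger_gap: 0.0154
grip_force: 50.6
```

Run:
```python
from h import *
st(); go([.467,.149,.1403],98.6)
```

```text
t 8.3 tcp [0.4672 0.1493 0.1414] F [-0.2  -0.7  -0.19] Ftool [ 0.3  -0.66  0.19] M [-0.04 -0.    0.02] gap 0.0154 grip 50.6 rot [-0.149, 0.989, 0.0] [0.0, 0.0, -1.0]
turn [ 0.    0.01 -0.05] shift cm [ 0.03 -0.03  0.11] | tcp [0.4672 0.1493 0.1414] y 98.55 t 8.3 j6 -0.0
```

Call:
carry_out(steps=[[[0, 0, 0], [0, 0, 0.6], 255], [[0, 0, 0], [0, 0, 1.2], 255], [[0, 0, 0], [0, 0, 1.8], 255], [[0, 0, 0], [0, 0, 2.3], 255], [[0, 0, 0], [0, 0, 2.7], 255], [[0, 0, 0], [0, 0, 3.0], 255], [[0, 0, 0], [0, 0, 3.2], 255], [[0, 0, 0], [0, 0, 3.2], 255]])

```text
clock: 9.3
tcp_pos: [0.4671, 0.1493, 0.1092]
orientation: [-0.0, -0.075, 0.997, 0.0]
wrist_force: [-0.4, -0.6, -0.7]
finger_gap: 0.0153
grip_force: 50.6
```

Run:
```python
from h import *
st()
```

```text
t 9.3 tcp [0.4671 0.1493 0.1092] F [-0.44 -0.63 -0.73] Ftool [ 0.53 -0.56  0.73] M [ 0.03 -0.04 -0.04] gap 0.0153 grip 50.6 rot [-0.149, 0.989, 0.0] [-0.0, 0.0, -1.0]
```

Call:
carry_out(steps=[[[0, 0, 0], [0, 0, 0.05], 255], [[0, 0, 0], [0, 0, 0.1], 255], [[0, 0, 0], [0, 0, 0.15], 255], [[0, 0, 0], [0, 0, 0.15], 255], [[0, 0, 0], [0, 0, 0.2], 255], [[0, 0, 0], [0, 0, 0.2], 255], [[0, 0, 0], [0, 0, 0.2], 255], [[0, 0, 0], [0, 0, 0.2], 255]])

```text
clock: 10.3
tcp_pos: [0.4674, 0.1493, 0.1083]
orientation: [0.001, -0.075, 0.997, 0.0]
wrist_force: [-1.8, -1.7, 9.4]
finger_gap: 0.0151
grip_force: 52.2
```

Run:
```python
from h import *
st()
```

```text
t 10.3 tcp [0.4674 0.1493 0.1083] F [-1.83 -1.7   9.39] Ftool [ 2.06 -1.41 -9.39] M [-0.15  0.68 -0.01] gap 0.0151 grip 52.2 rot [-0.149, 0.989, 0.0] [0.001, 0.0, -1.0]
```

Call:
carry_out(steps=[[[0, 0, 0], [0, 0, 0.1], 200], [[0, 0, 0], [0, 0, 0.1], 170], [[0, 0, 0], [0, 0, 0.1], 140], [[0, 0, 0], [0, 0, 0.1], 130], [[0, 0, 0], [0, 0, -2.0], 130], [[0, 0, 0], [0, 0, -5.0], 130], [[0, 0, 0], [0, 0, -9.0], 60], [[0, 0, 0], [0, 0, -11.0], 0]])

```text
clock: 11.3
tcp_pos: [0.468, 0.1494, 0.2194]
orientation: [0.001, -0.075, 0.997, 0.0]
wrist_force: [0.5, 0.2, -0.4]
finger_gap: 0.0763
grip_force: 0.0
```

Run:
```python
from m import *
st()
I={}
for n in('scene','top'):
    p,d=env.read_camera(n); np.savez(f'pics/{n}3.npz',p=p,d=d)
I={n:dict(np.load(f'pics/{n}0.npz')) for n in('scene','top')}
for n,b in(('top',(342,252,372,282)),('scene',(295,193,318,218))):
    c,h,s,v=up(I[n],b); m=((h<6)|(h>174))&(s>150)&(v>50); vv=v[m]; t,_=cv2.threshold(vv.astype(np.uint8),0,255,cv2.THRESH_OTSU)
    r,_=rect(n,b,m,.134);show(n+' red all',r); r,_=rect(n,b,m&(v>t),.134);show(f'{n} red bright {t}',r)
n='top';b=(240,235,385,310);c,h,s,v=up(I[n],b); print('v/s plate',v[120:160,200:300].mean(),s[120:160,200:300].mean(),'table',v[10,10],s[10,10],s[10,-10],v[10,-10])
m=(s<45)&(v>95); m=cv2.morphologyEx(m.astype(np.uint8),cv2.MORPH_CLOSE,np.ones((31,31))); m=cv2.morphologyEx(m,cv2.MORPH_OPEN,np.ones((9,9)))
r,bx=rect(n,b,m,.096);show('plate',r);print(bx.round(4).tolist())
cv2.imwrite('pics/m4.png',np.vstack([c[...,::-1],cv2.cvtColor(m*255,cv2.COLOR_GRAY2BGR)]))
J=np.load('pics/scene3.npz')['p'][200:320,360:480]; cv2.imwrite('pics/c4.png',np.hstack([cv2.resize(J[...,::-1],(500,500)),cv2.resize(cv2.imread('pics/m4.png'),(300,500))]))
```

```text
t 11.3 tcp [0.468  0.1494 0.2194] F [ 0.55  0.23 -0.43] Ftool [-0.57  0.14  0.43] M [-0.02 -0.05  0.01] gap 0.0763 grip 0.0 rot [-0.149, 0.989, 0.0] [0.003, 0.0, -1.0]
top red all c [ 0.5215 -0.1824] LxW [0.0258 0.0249] long dir deg 98.7
top red bright 90.0 c [ 0.5221 -0.1833] LxW [0.024  0.0238] long dir deg 8.7
scene red all c [ 0.5414 -0.1647] LxW [0.0631 0.0275] long dir deg 40.53
scene red bright 118.0 c [ 0.5283 -0.1756] LxW [0.0233 0.0225] long dir deg 7.25
v/s plate 117.909 11.364 table 106 38 78 101
plate c [ 0.5105 -0.0901] LxW [0.3136 0.1607] long dir deg 90.8
[[0.4278999865055084, 0.06549999862909317], [0.43230000138282776, -0.24799999594688416], [0.5929999947547913, -0.24570000171661377], [0.5885999798774719, 0.06780000030994415]]
```

View pics/c4.png

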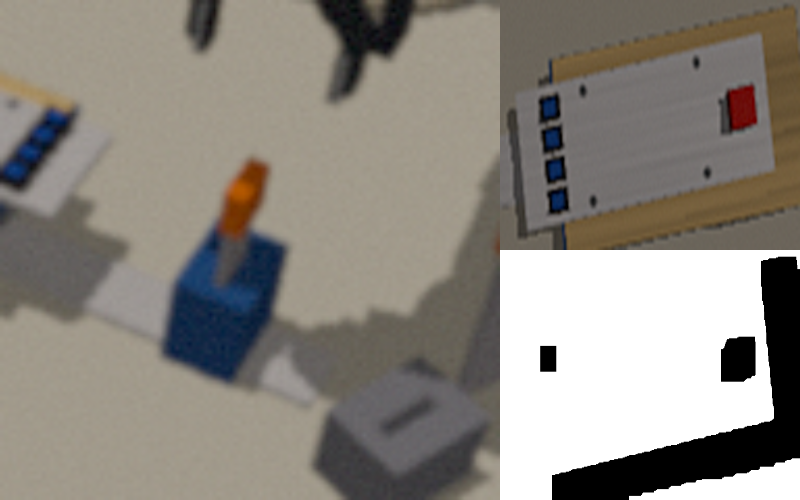

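The blade stands home in the gauge slot, upright and free (crop 240,215), and the empty holder slot is visible. Next I refine the plate's edges.

```bash
cat > plate.py <<'E'
from m import *
def plate(I,n='top',b=(225,235,385,315),z=.096,smax=24):
    c,h,s,v=up(I,b); s=cv2.GaussianBlur(s.astype(np.float32),(0,0),2)
    m=(s<smax)&(v>85); m=cv2.morphologyEx(m.astype(np.uint8),cv2.MORPH_OPEN,np.ones((15,15)))
    k,l,st_,_=cv2.connectedComponentsWithStats(m); m=l==1+np.argmax(st_[1:,4])
    r,bx=rect(n,b,m,z); return r,bx,m
E
python3 - <<'E'
from plate import *
T=dict(np.load('pics/top0.npz'))
for sm in(20,24,28):
    r,bx,m=plate(T,smax=sm); show('plate %d'%sm,r)
    # long edges by line fit
    P=onplane('top',topx((225,235,385,315),big(m)),.096)[:,:2]; c=np.array(r[0]); 
    for k in range(3):
        if k==0: a=np.radians(98.)
        e=np.array([np.cos(a),np.sin(a)]); nn=np.array([e[1],-e[0]]); Q=P-c; L=Q@e; W=Q@nn; out=[]
        for sg in(1,-1):
            q=P[(np.abs(L)<.085)&(sg*W>.036)]; vx,vy,x,y=cv2.fitLine(q.astype(np.float32),cv2.DIST_HUBER,0,.001,.001).ravel(); out.append(np.degrees(np.arctan2(vy,vx))%180)
        a=np.radians(np.mean(out))
    print('edges',np.round(out,2))
    for sg in(1,-1):
        q=P[(np.abs(W)<.035)&(sg*L>.11)]
        if len(q)>5:
            vx,vy,x,y=cv2.fitLine(q.astype(np.float32),cv2.DIST_HUBER,0,.001,.001).ravel(); print('end',sg,np.round([x,y],4),np.degrees(np.arctan2(vy,vx)).round(2))
s=env.get_state(); go([.525,-.1793,.220],98.7)
E
```

```text
plate 20 c [ 0.5091 -0.1061] LxW [0.2141 0.0874] long dir deg 99.39
edges [99.3  99.62]
plate 24 c [ 0.5092 -0.1062] LxW [0.2143 0.0878] long dir deg 99.43
edges [99.37 99.54]
plate 28 c [ 0.5091 -0.1063] LxW [0.2145 0.0882] long dir deg 99.43
edges [99.4 99.5]
turn [ 0.    0.28 -0.15] shift cm [-6.700e-01 -3.335e+01 -3.000e-02] | tcp [0.4687 0.1495 0.2197] y 98.55 t 11.4 j6 -0.0
```

Call:
carry_out(steps=[[[0, 0, -0.9], [-0.15, -5.0, 0], 0], [[0, 0, -0.9], [-0.3, -11.0, 0], 0], [[0, 0, -0.9], [-0.5, -17.0, 0], 0], [[0, 0, -0.9], [-0.6, -23.0, 0], 0], [[0, 0, -0.9], [-0.75, -29.0, 0], 0], [[0, 0, -0.9], [-0.85, -33.3, 0], 0], [[0, 0, -0.9], [-0.85, -33.3, 1.0], 0], [[0, 0, -0.9], [-0.85, -33.3, 3.0], 0]])

```text
clock: 12.4
tcp_pos: [0.5248, -0.1787, 0.1859]
orientation: [-0.0, -0.082, 0.997, 0.0]
wrist_force: [-0.4, -0.4, -0.5]
finger_gap: 0.0857
grip_force: 0.0
```

Run:
```python
from h import *
st(); go([.525,-.1793,.101],99.4)
```

```text
t 12.4 tcp [ 0.5248 -0.1787  0.1859] F [-0.4  -0.41 -0.52] Ftool [ 0.46 -0.34  0.52] M [ 0.   -0.02 -0.  ] gap 0.0857 grip 0.0 rot [-0.163, 0.987, 0.001] [-0.001, 0.001, -1.0]
turn [ 0.05 -0.02 -0.  ] shift cm [-0.01 -0.07  8.49] | tcp [ 0.5248 -0.1787  0.1859] y 99.4 t 12.4 j6 -0.64
```

Call:
carry_out(steps=[[[0, 0, 0], [0, 0, 3.0], 0], [[0, 0, 0], [0, 0, 5.5], 0], [[0, 0, 0], [0, 0, 7.5], 0], [[0, 0, 0], [0, 0, 8.5], 0], [[0, 0, 0], [0, 0, 8.5], 80], [[0, 0, 0], [0, 0, 8.5], 120], [[0, 0, 0], [0, 0, 8.5], 155], [[0, 0, 0], [0, 0, 8.5], 155]], force=20)

```text
clock: 13.4
tcp_pos: [0.5255, -0.179, 0.1029]
orientation: [0.001, -0.082, 0.997, -0.0]
wrist_force: [-0.5, -0.6, 0.7]
finger_gap: 0.0336
grip_force: 0.0
```

Run:
```python
from h import *
st()
for n in('scene',):
    p,d=env.read_camera(n); cv2.imwrite('pics/c5.png',cv2.resize(p[150:270,250:410],(800,600),interpolation=cv2.INTER_CUBIC)[...,::-1])
```

```text
t 13.4 tcp [ 0.5255 -0.179   0.1029] F [-0.48 -0.58  0.69] Ftool [ 0.57 -0.49 -0.7 ] M [-0.01  0.03 -0.07] gap 0.0336 grip 0.0 rot [-0.164, 0.986, -0.001] [0.001, -0.0, -1.0]
```

View pics/c5.png

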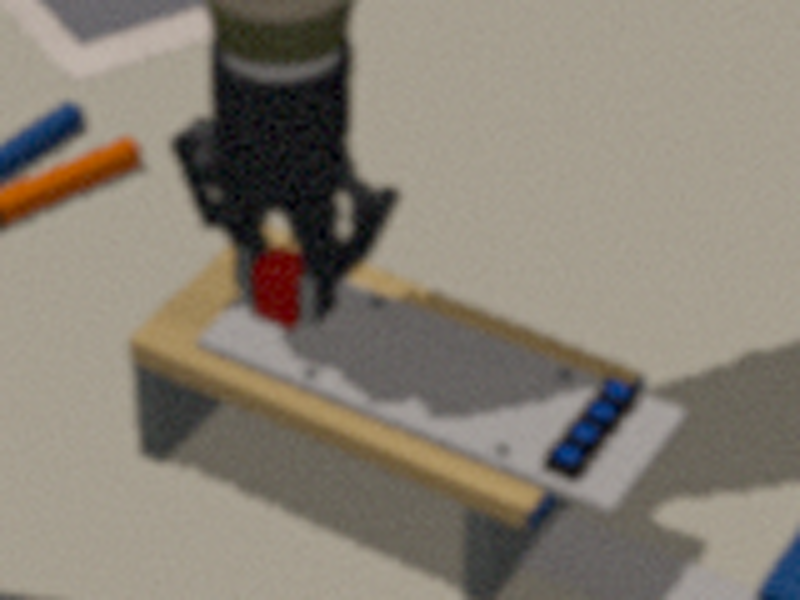

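The fingers straddle the red handle (crop 278,285), one on its inner and one on its outer face. I close on it.

Call:
carry_out(steps=[[[0, 0, 0], [0, 0, 0], 165], [[0, 0, 0], [0, 0, 0], 172], [[0, 0, 0], [0, 0, 0], 180], [[0, 0, 0], [0, 0, 0], 190], [[0, 0, 0], [0, 0, 0], 220], [[0, 0, 0], [0, 0, 0], 255], [[0, 0, 0], [0, 0, 0], 255], [[0, 0, 0], [0, 0, 0], 255]], force=20)

```text
clock: 14.45
tcp_pos: [0.5257, -0.1796, 0.1029]
orientation: [0.001, -0.082, 0.997, -0.001]
wrist_force: [1.8, -5.6, 5.1]
finger_gap: 0.0257
grip_force: 20.7
```

Call:
carry_out(steps=[[[0, 0, 0], [0, 0, 0], 255], [[0, 0, 0], [0, 0, 0], 255], [[0, 0, 0], [0, 0, 0], 255], [[0, 0, 0], [0, 0, 0], 255], [[0, 0, 0], [0, 0, 0], 255], [[0, 0, 0], [0, 0, 0], 255], [[0, 0, 0], [0, 0, 0], 255], [[0, 0, 0], [0, 0, 0], 255]], force=90)

```text
clock: 15.45
tcp_pos: [0.5258, -0.1793, 0.1032]
orientation: [0.001, -0.082, 0.997, -0.001]
wrist_force: [0.3, -3.1, 6.8]
finger_gap: 0.025
grip_force: 89.3
```

Run:
```python
from plate import *
st()
p,d=env.read_camera('top'); T=dict(p=p,d=d); np.savez('pics/top5.npz',p=p)
go([.5020,-.0806,.1025],98.6)
```

```text
t 15.45 tcp [ 0.5258 -0.1793  0.1032] F [ 0.34 -3.15  6.79] Ftool [ 0.17 -3.17 -6.79] M [-0.64 -0.    0.02] gap 0.025 grip 89.3 rot [-0.164, 0.986, -0.001] [0.002, -0.001, -1.0]
turn [-0.08  0.09  0.84] shift cm [ 0.73 10.13  0.05] | tcp [ 0.5258 -0.1793  0.1032] y 99.44 t 15.5 j6 -0.64
```

Call:
carry_out(steps=[[[0, 0, 0.1], [0.05, 0.4, 0], 255], [[0, 0, 0.2], [0.15, 1.2, 0], 255], [[0, 0, 0.4], [0.25, 2.2, 0], 255], [[0, 0, 0.5], [0.35, 3.2, 0], 255], [[0, 0, 0.7], [0.45, 4.2, 0], 255], [[0, 0, 0.8], [0.6, 5.2, 0], 255], [[0, 0, 0.8], [0.7, 6.0, 0], 255], [[0, 0, 0.8], [0.7, 6.5, 0], 255]])

```text
clock: 16.5
tcp_pos: [0.5084, -0.1163, 0.1031]
orientation: [0.001, -0.075, 0.997, -0.001]
wrist_force: [1.0, -6.0, 7.1]
finger_gap: 0.0247
grip_force: 89.2
```

Run:
```python
from plate import *
st(); go([.5020,-.0806,.1025],98.6)
p,d=env.read_camera('top'); np.savez('pics/top6.npz',p=p,d=d); q,d=env.read_camera('scene'); np.savez('pics/scene6.npz',p=q,d=d)
cv2.imwrite('pics/c6.png',np.hstack([cv2.resize(q[190:300,320:450],(400,400),interpolation=cv2.INTER_CUBIC),cv2.resize(p[235:325,180:270],(400,400),interpolation=cv2.INTER_CUBIC)])[...,::-1])
```

```text
t 16.5 tcp [ 0.5084 -0.1163  0.1031] F [ 1.05 -5.99  7.13] Ftool [-0.15 -6.1  -7.11] M [-0.92 -0.12  0.01] gap 0.0247 grip 89.2 rot [-0.15, 0.989, -0.002] [0.002, -0.002, -1.0]
turn [-0.12  0.1   0.04] shift cm [0.09 3.63 0.06] | tcp [ 0.5084 -0.1163  0.1031] y 98.64 t 16.5 j6 -0.53
```

View pics/c6.png

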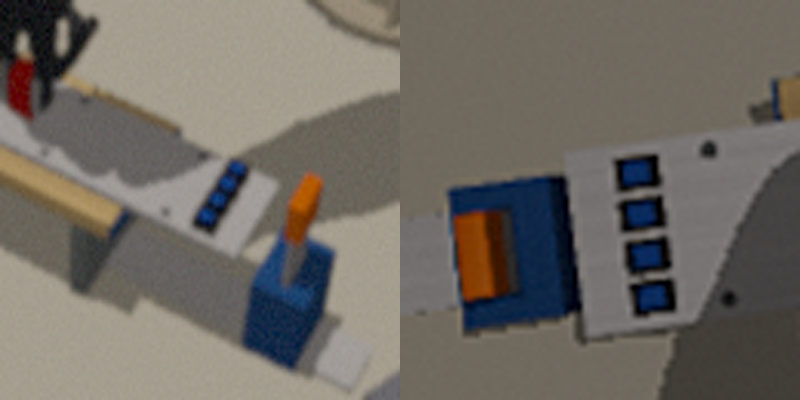

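The plate rides level with its end at top crop x≈575. The blade at (483,255) is still ahead, and the plate is roughly centred on it. I measure the remaining gap and the squareness.

```bash
cat > gap.py <<'E'
from m import *
def gap(f):
    T=dict(np.load(f)); b=(190,258,222,318); e=np.array([np.cos(np.radians(98.6)),np.sin(np.radians(98.6))]); nn=np.array([e[1],-e[0]])
    c,h,s,v=up(T,b); m=(h<18)&(s>150)&(v>60); t,_=cv2.threshold(v[m].astype(np.uint8),0,255,cv2.THRESH_OTSU); r,_=rect('top',b,m&(v>t),.144); show('blade top',r); B=np.array(r[0])
    b=(190,250,262,325); c,h,s,v=up(T,b); s=cv2.GaussianBlur(s.astype(np.float32),(0,0),1.5); yy,xx=np.mgrid[:v.shape[0],:v.shape[1]]
    P=(onplane('top',topx(b,np.c_[xx.ravel(),yy.ravel()]),.096)[:,:2]-B); L=(P@e).reshape(v.shape); W=(P@nn).reshape(v.shape)
    m=(s<24)&(v>85)&(L<-.003)&(L>-.06)&(abs(W)<.055); m=cv2.morphologyEx(m.astype(np.uint8),cv2.MORPH_OPEN,np.ones((7,7)))
    C=big(m); l=L[C[:,1],C[:,0]]; w=W[C[:,1],C[:,0]]
    print('W ext',w.min().round(4),w.max().round(4)); q=[]
    for a in np.arange(-.04,.04,.002):
        k=(w>a)&(w<a+.002)
        if k.any(): q.append((a+.001,l[k].max()))
    q=np.array(q); print(q[:,1].round(4)); f=np.polyfit(*q.T,1); print('end line: L at blade',f[1].round(4),'slope deg',np.degrees(f[0]).round(2))
E
python3 -c "
from gap import *
gap('pics/top6.npz')"
```

```text
blade top c [0.4656 0.147 ] LxW [0.0384 0.0142] long dir deg 8.91
W ext -0.047 0.0436
[-0.0375 -0.0377 -0.0379 -0.0381 -0.0384 -0.0382 -0.0384 -0.0385 -0.0383
 -0.0385 -0.0382 -0.0385 -0.0387 -0.0385 -0.0382 -0.0384 -0.0386 -0.0384
 -0.038  -0.0383 -0.0386 -0.0388 -0.0385 -0.0382 -0.0385 -0.0387 -0.038
 -0.0382 -0.0383 -0.0386 -0.0384 -0.0382 -0.0383 -0.0385 -0.0384 -0.0376
 -0.0377 -0.0379 -0.0381 -0.0384]
end line: L at blade -0.0383 slope deg -0.02
```

Call:
carry_out(steps=[[[0, 0, 0], [0, 0.5, 0], 255], [[0, 0, 0], [-0.05, 1.1, 0], 255], [[0, 0, 0], [-0.05, 1.7, 0], 255], [[0, 0, 0], [-0.1, 2.3, 0], 255], [[0, 0, 0], [-0.1, 2.7, 0], 255], [[0, 0, 0], [-0.1, 3.0, 0], 255], [[0, 0, 0], [-0.1, 3.2, 0], 255], [[0, 0, 0], [-0.1, 3.2, 0], 255]])

```text
clock: 17.6
tcp_pos: [0.5046, -0.0846, 0.1032]
orientation: [0.001, -0.075, 0.997, -0.001]
wrist_force: [0.4, -4.0, 7.2]
finger_gap: 0.025
grip_force: 89.3
```

Run:
```python
from gap import *
st(); go([.5020,-.0806,.1025],98.6)
p,d=env.read_camera('top'); np.savez('pics/top7.npz',p=p,d=d); gap('pics/top7.npz')
```

```text
t 17.6 tcp [ 0.5046 -0.0846  0.1032] F [ 0.36 -3.98  7.24] Ftool [ 0.23 -4.   -7.23] M [-0.78 -0.11 -0.05] gap 0.025 grip 89.3 rot [-0.15, 0.989, -0.002] [0.002, -0.001, -1.0]
turn [-0.1   0.11  0.04] shift cm [0.2  0.44 0.07] | tcp [ 0.5046 -0.0846  0.1032] y 98.64 t 17.6 j6 -0.47
blade top c [0.4654 0.147 ] LxW [0.0381 0.0142] long dir deg 9.38
W ext -0.0457 0.0447
[-0.0063 -0.0065 -0.0068 -0.007  -0.0073 -0.008  -0.0072 -0.007  -0.0067
 -0.0068 -0.0066 -0.0063 -0.0061 -0.0062 -0.006  -0.0061 -0.006  -0.0061
 -0.0064 -0.0066 -0.0059 -0.006  -0.0063 -0.0065 -0.0063 -0.0064 -0.0067
 -0.0066 -0.0062 -0.0063 -0.0065 -0.0073 -0.0072 -0.0068 -0.007  -0.0069
 -0.007  -0.0062 -0.0059 -0.006 ]
end line: L at blade -0.0066 slope deg 0.21
```

Call:
carry_out(steps=[[[0, 0, 0], [0, 0.05, 0], 255], [[0, 0, 0], [0, 0.1, 0], 255], [[0, 0, 0], [0, 0.15, 0], 255], [[0, 0, 0], [0, 0.2, 0], 255], [[0, 0, 0], [0, 0.25, 0], 255], [[0, 0, 0], [0, 0.3, 0], 255], [[0, 0, 0], [0, 0.3, 0], 255], [[0, 0, 0], [0, 0.3, 0], 255]])

```text
clock: 18.65
tcp_pos: [0.5042, -0.0819, 0.1032]
orientation: [0.001, -0.075, 0.997, -0.001]
wrist_force: [0.3, -4.6, 5.3]
finger_gap: 0.0251
grip_force: 89.2
```

```bash
cat > look.py <<'E'
from gap import *
import sys
st(); go([.5020,-.0806,.1025],98.6)
k=sys.argv[1]
p,d=env.read_camera('top'); np.savez(f'pics/top{k}.npz',p=p,d=d); gap(f'pics/top{k}.npz')
q,d=env.read_camera('scene'); np.savez(f'pics/scene{k}.npz',p=q)
# blade motion: handle centroid shift against the picture before the approach
for n,a,b in(('top',p,(190,270,225,312)),('scene',q,(405,230,432,268))):
    out=[]
    for I in(np.load(f'pics/{n}6.npz')['p'],a):
        c,h,s,v=up({'p':I},b); m=((h<18)&(s>150)&(v>60)); M=cv2.moments(m.astype(np.uint8)); out.append([M['m10']/M['m00']/F,M['m01']/M['m00']/F])
    print(n,'handle shift px',(np.array(out[1])-out[0]).round(2))
E
python3 look.py 8
```

```text
t 18.65 tcp [ 0.5042 -0.0819  0.1032] F [ 0.25 -4.56  5.28] Ftool [ 0.43 -4.56 -5.27] M [-0.91 -0.09  0.04] gap 0.0251 grip 89.2 rot [-0.15, 0.989, -0.002] [0.002, -0.002, -1.0]
turn [-0.12  0.1   0.02] shift cm [0.2  0.17 0.06] | tcp [ 0.5042 -0.0819  0.1032] y 98.62 t 18.65 j6 -0.47
blade top c [0.4654 0.1468] LxW [0.0387 0.0138] long dir deg 9.08
W ext -0.0456 0.0449
[-0.0035 -0.0038 -0.004  -0.0042 -0.0045 -0.0042 -0.0039 -0.0041 -0.0044
 -0.0046 -0.0048 -0.0056 -0.0064 -0.0057 -0.0049 -0.005  -0.0052 -0.0055
 -0.0057 -0.0059 -0.0062 -0.006  -0.0058 -0.0054 -0.0051 -0.0052 -0.0055
 -0.0057 -0.006  -0.0048 -0.0038 -0.004  -0.0042 -0.0045 -0.0043 -0.004
 -0.0032 -0.0033 -0.0035 -0.0038]
end line: L at blade -0.0047 slope deg 0.19
top handle shift px [-0.25 -0.04]
scene handle shift px [0.42 0.07]
```

Call:
carry_out(steps=[[[0, 0, 0], [0, 0.02, 0], 255], [[0, 0, 0], [0, 0.04, 0], 255], [[0, 0, 0], [0, 0.06, 0], 255], [[0, 0, 0], [0, 0.08, 0], 255], [[0, 0, 0], [0, 0.1, 0], 255], [[0, 0, 0], [0, 0.1, 0], 255], [[0, 0, 0], [0, 0.1, 0], 255], [[0, 0, 0], [0, 0.1, 0], 255]])

```text
clock: 19.75
tcp_pos: [0.5041, -0.081, 0.1032]
orientation: [0.001, -0.075, 0.997, -0.001]
wrist_force: [0.5, -5.2, 7.0]
finger_gap: 0.0248
grip_force: 89.2
```

```bash
python3 look.py 9
```

```text
t 19.75 tcp [ 0.5041 -0.081   0.1032] F [ 0.51 -5.22  6.96] Ftool [ 0.26 -5.26 -6.95] M [-0.96 -0.09  0.01] gap 0.0248 grip 89.2 rot [-0.15, 0.989, -0.002] [0.002, -0.002, -1.0]
turn [-0.13  0.1   0.02] shift cm [0.2  0.07 0.07] | tcp [ 0.5041 -0.081   0.1032] y 98.62 t 19.75 j6 -0.47
blade top c [0.4655 0.1471] LxW [0.038  0.0137] long dir deg 9.18
W ext -0.0457 0.045
[-0.0032 -0.003  -0.0031 -0.0034 -0.0036 -0.0039 -0.0041 -0.0045 -0.0041
 -0.0043 -0.0045 -0.0059 -0.0057 -0.0049 -0.005  -0.0052 -0.0054 -0.0057
 -0.006  -0.0061 -0.0059 -0.0057 -0.0054 -0.0051 -0.0053 -0.0055 -0.0057
 -0.006  -0.0057 -0.004  -0.003  -0.0032 -0.0034 -0.0037 -0.004  -0.0037
 -0.0033 -0.003  -0.0032 -0.003 ]
end line: L at blade -0.0045 slope deg 0.22
top handle shift px [-0.39  0.01]
scene handle shift px [0.37 0.08]
```

Call:
carry_out(steps=[[[0, 0, 0], [0, 0.01, 0], 255], [[0, 0, 0], [0, 0.02, 0], 255], [[0, 0, 0], [0, 0.03, 0], 255], [[0, 0, 0], [0, 0.04, 0], 255], [[0, 0, 0], [0, 0.05, 0], 255], [[0, 0, 0], [0, 0.05, 0], 255], [[0, 0, 0], [0, 0.05, 0], 255], [[0, 0, 0], [0, 0.05, 0], 255]])

```text
clock: 20.85
tcp_pos: [0.504, -0.0806, 0.1031]
orientation: [0.001, -0.075, 0.997, -0.001]
wrist_force: [0.5, -4.9, 6.5]
finger_gap: 0.0251
grip_force: 89.2
```

```bash
python3 look.py 10
python3 - <<'E'
from h import *
a=np.load('pics/top6.npz')['p'];p=np.load('pics/top10.npz')['p'];q=np.load('pics/scene10.npz')['p']
f=lambda I,x,y,w:cv2.resize(I[y:y+w,x:x+w],(400,400),interpolation=cv2.INTER_CUBIC)
cv2.imwrite('pics/c7.png',np.hstack([f(q,385,220,60),f(p,185,255,70)])[...,::-1])
E
```

```text
t 20.85 tcp [ 0.504  -0.0806  0.1031] F [ 0.47 -4.95  6.54] Ftool [ 0.26 -4.98 -6.53] M [-0.97 -0.04 -0.04] gap 0.0251 grip 89.2 rot [-0.15, 0.989, -0.002] [0.002, -0.002, -1.0]
turn [-0.13  0.1   0.02] shift cm [0.2  0.03 0.06] | tcp [ 0.504  -0.0806  0.1031] y 98.62 t 20.85 j6 -0.47
blade top c [0.4654 0.1471] LxW [0.038  0.0137] long dir deg 9.14
W ext -0.0456 0.045
[-0.0032 -0.003  -0.0032 -0.003  -0.0031 -0.0034 -0.0041 -0.0034 -0.0036
 -0.0038 -0.004  -0.0059 -0.0058 -0.0049 -0.005  -0.0052 -0.0055 -0.0057
 -0.006  -0.0062 -0.006  -0.0062 -0.0055 -0.0051 -0.0053 -0.0055 -0.0057
 -0.0056 -0.0057 -0.0035 -0.0035 -0.0037 -0.0036 -0.0033 -0.0034 -0.0032
 -0.0033 -0.003  -0.0033 -0.0031]
end line: L at blade -0.0044 slope deg 0.04
top handle shift px [-0.41  0.01]
scene handle shift px [0.45 0.12]
```

View pics/c7.png

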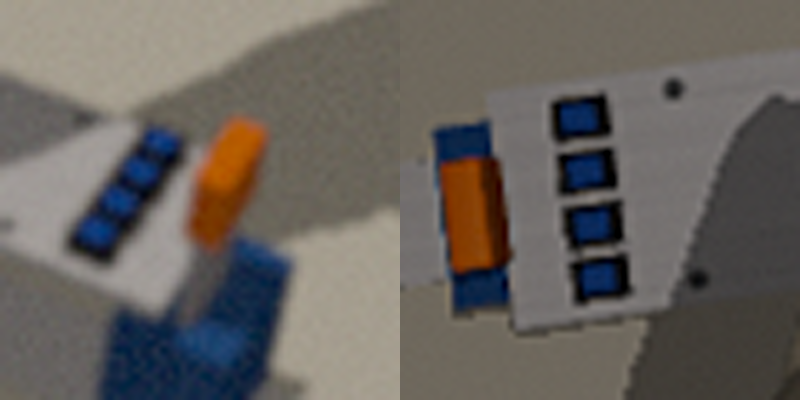

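The plate end is right at the blade: at the handle's near side in the top crop (508,215), with the end edge parallel to the gauge. My mask clipped the last millimetres, so I fix that and creep on.

```bash
sed -i "s/(L<-.003)/(L<.006)/; s/np.arange(-.04,.04,.002)/[x for x in np.arange(-.042,.041,.002) if abs(x+.001)>.024]/" gap.py; python3 -c "
from gap import *
for k in(6,7,8,9,10): gap(f'pics/top{k}.npz')"
```

```text
blade top c [0.4656 0.147 ] LxW [0.0384 0.0142] long dir deg 8.91
W ext -0.047 0.0436
[-0.0377 -0.0375 -0.0377 -0.0379 -0.0381 -0.0384 -0.0382 -0.0384 -0.0385
 -0.0383 -0.0385 -0.0384 -0.0376 -0.0377 -0.0379 -0.0381 -0.0384 -0.0387]
end line: L at blade -0.0381 slope deg -0.16
blade top c [0.4654 0.147 ] LxW [0.0381 0.0142] long dir deg 9.38
W ext -0.0457 0.0447
[-0.0061 -0.0063 -0.0065 -0.0068 -0.007  -0.0073 -0.008  -0.0072 -0.007
 -0.0072 -0.0068 -0.007  -0.0069 -0.007  -0.0062 -0.0059 -0.006  -0.0063]
end line: L at blade -0.0067 slope deg 0.27
blade top c [0.4654 0.1468] LxW [0.0387 0.0138] long dir deg 9.08
W ext -0.0456 0.0449
[-0.0033 -0.0035 -0.0038 -0.004  -0.0042 -0.0045 -0.0042 -0.0039 -0.0041
 -0.0042 -0.0045 -0.0043 -0.004  -0.0032 -0.0033 -0.0035 -0.0038 -0.0035]
end line: L at blade -0.0039 slope deg 0.11
blade top c [0.4655 0.1471] LxW [0.038  0.0137] long dir deg 9.18
W ext -0.0457 0.045
[-0.0024 -0.0027 -0.0029 -0.0031 -0.0034 -0.0036 -0.0039 -0.0041 -0.0045
 -0.0034 -0.0037 -0.004  -0.0037 -0.0029 -0.003  -0.0032 -0.003  -0.0026]
end line: L at blade -0.0033 slope deg 0.06
blade top c [0.4654 0.1471] LxW [0.038  0.0137] long dir deg 9.14
W ext -0.0456 0.045
[-0.0019 -0.0022 -0.0026 -0.0026 -0.0029 -0.0031 -0.0034 -0.0041 -0.0034
 -0.0036 -0.0033 -0.0034 -0.0032 -0.0024 -0.0019 -0.0022 -0.0021 -0.0021]
end line: L at blade -0.0028 slope deg 0.19
```

Call:
carry_out(steps=[[[0, 0, 0], [0, 0.01, 0], 255], [[0, 0, 0], [0, 0.02, 0], 255], [[0, 0, 0], [0, 0.03, 0], 255], [[0, 0, 0], [0, 0.04, 0], 255], [[0, 0, 0], [0, 0.04, 0], 255], [[0, 0, 0], [0, 0.04, 0], 255], [[0, 0, 0], [0, 0.04, 0], 255], [[0, 0, 0], [0, 0.04, 0], 255]])

```text
clock: 21.95
tcp_pos: [0.5039, -0.0801, 0.1032]
orientation: [0.001, -0.075, 0.997, -0.001]
wrist_force: [0.1, -5.0, 6.1]
finger_gap: 0.0248
grip_force: 89.2
```

```bash
python3 look.py 11
```

```text
t 21.95 tcp [ 0.5039 -0.0801  0.1032] F [ 0.1  -4.97  6.09] Ftool [ 0.63 -4.95 -6.08] M [-1.05 -0.07  0.01] gap 0.0248 grip 89.2 rot [-0.15, 0.989, -0.002] [0.002, -0.002, -1.0]
turn [-0.13  0.1   0.02] shift cm [ 0.2  -0.02  0.07] | tcp [ 0.5039 -0.0801  0.1032] y 98.62 t 21.95 j6 -0.46
blade top c [0.4653 0.1477] LxW [0.0381 0.0144] long dir deg 9.05
W ext -0.0457 0.0448
[-0.0021 -0.0022 -0.0025 -0.0027 -0.003  -0.0038 -0.0036 -0.0033 -0.0034
 -0.0036 -0.0033 -0.0034 -0.0034 -0.0025 -0.002  -0.0023 -0.0025 -0.0027]
end line: L at blade -0.0029 slope deg 0.07
top handle shift px [-0.67  0.06]
scene handle shift px [0.67 0.17]
```

The blade's top moved about 0.5 mm while the gap stayed at ~0, so the end has just met the blade. The plate is square within 0.2°, level and pressed down. I hand in while holding.

```bash
python3 -c "
from h import *
st(); print(env.hand_in())"
```

```text
t 22.05 tcp [ 0.5039 -0.0801  0.1032] F [ 1.2  -5.26  5.95] Ftool [-0.41 -5.4  -5.94] M [-0.97 -0.07  0.05] gap 0.025 grip 89.2 rot [-0.15, 0.989, -0.002] [0.002, -0.002, -1.0]
the job is handed in; nothing more can be done
None
```

I handed the job in at 22 s, still holding the plate by its red handle: the smallest blade is fully home in the gauge slot and released, and the plate is level, pressed down on the riser and square to the blade within about 0.2°, its end just touching (the last creep moved the top of the blade about 0.5 mm).

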